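# Click the dating wheel to its pointer and stamp

### The arm

A 6-joint arm with a two-finger parallel gripper is mounted at the origin on the work surface. World frame = base frame: x ahead of the robot, y to its left, z up, the work surface at z = 0. Lengths are in m, angles in degrees, forces in N, time in s.
With the tool pointing down it reaches from about 0.325 to 0.775 m from the base axis. Payload 5.5 kg.
Tool frame: the origin (TCP) lies at the centre of the arm's flange, where the gripper is bolted on; the fingertips stand 182 mm ahead of it and the grasp point (between the pads) lies 163 mm ahead of it; z points along the fingers, y is the direction in which the jaws open and shut (so a half turn about z gives the same grasp; the last joint's range is limited). The gripper opens to 88 mm and grips with 3 to 60 N. Pads are 20 mm wide; open, the fingers measure 115 mm over their backs; the gripper's body (75 mm by 178 mm) begins 61 mm behind the grasp point.
Start: joints at [64.704, 5.22, 70.514, -0, 104.267, -3.249], TCP at [0.225, 0.556, 0.405] pointing down, gripper open.
Joint ranges: [-164.24, 164.24], [-49.07, 125.15], [9.68, 141.18], [-86.29, 266.29], [3.28, 154.24], [-151.56, 151.56]. Speed limits (degrees/s): [147.25, 147.25, 172.46, 180, 180, 180].

### API

Orientations are given as [roll, pitch, yaw] about the fixed x, y, z axes, in that order (R = Rz(yaw) Ry(pitch) Rx(roll)).
In Python, from station import r gives the robot as it stands. The module is installed in compiled form; this text tells all that it offers. Calls block until the motion is done:
- r.reach(position, orientation): joint-space move of the TCP to a pose.
- r.servo_line(position, rotation=None, speed=0.15): straight line of the TCP; rotation=None keeps the orientation; speed is the mean speed in m/s.
- r.move_joints(angles): joint-space move.
- r.let_go() and r.grab(squeeze=None): open the fingers fully, or close them until they stop; squeeze is the grip in N (None keeps the last).
- r.wait(seconds).
- r.inverse_kinematics(position, orientation): joint angles nearest the present ones, or None.
- r.sense(): the state.
- r.snapshot(name): name is "side" or "top"; returns a dict with "frame" (400x640x3 uint8, red, green, blue), "fx", "fy", "cx", "cy" (pixels), "R" (3x3) and "t" (3): a world point X has camera coordinates R X + t. Camera axes: x right, y down, z forward; pixel columns grow to the right and rows downward; lengths in m; the calibration is good to about 2 mm. A picture is of the moment at which its call begins. There is no depth.
A pose or a line that the arm cannot do raises r.IKError and nothing moves.
- r.hand_in(): hands the job in, once; it reports no verdict.
The state is a dict: "clock": time; "joints": joint angles; "joint_vel": joint speeds; "joint_torque": joint torques, N m; "tcp_pos": TCP position; "orientation": TCP orientation; "contact_force": force on the tool from outside, world axes, zero at the start; "torque": the same for the moment, N m; "opening": finger opening in m.
Only numpy, scipy, OpenCV 4.12 (cv2) and the standard library are available. Lean on these libraries where they do the work, as an engineer would, in place of code of your own. Each camera call takes 0.05 s, during which the arm holds its last target.

### The job

On the dating stamp, set the date: with a closed fingertip flick the toothed edge of the star wheel anticlockwise (seen from above), click by click, until the tooth with the domed stud has clicked into line with the fixed pointer, and do not click past it. Only then press the plunger of the stamp fully down with the fingertip and let it come up again. Push gently, grip and lift nothing, and leave the two jars and the spare lid where they are.

Things in the scene. Friction and masses are not known exactly. Their poses are not given: they have to be found in the camera images.
- dater: dating stamp, fixed to the bench: grey base plate 10 mm thick with a star wheel at its right part (-y) and a plunger at its left part (+y). Origin on the bench top; its x axis points from the near to the far edge, y left, z up. The plate spans x -85 to +112 mm, y -150 to +125 mm. Behind the plunger (x 45 to 75 mm) stands its frame, 68 mm high
- wheel_axis (a point): on the wheel's vertical axis, 56 mm above the bench, fixed at x 0, y -70 mm of the stamp. Aluminium wheel: hub disc 96 mm across, 40 to 56 mm above the bench; 8 radial teeth 9 mm wide reach 72 mm from the axis, 40 to 58 mm above the bench; below it an 84 mm wide pedestal. At rest in any click the teeth stand at 0, 45, 90... degrees from the stamp's x axis, with the gaps midway between
- wheel (a joint): wheel angle (rad), anticlockwise from above positive; 0 = studded tooth at the pointer. One click is 45 degrees (0.785); it starts 2, 3 or 4 clicks short (negative), settled within 0.5 s. A sprung ratchet holds each click and does not let it turn back past one; 1 to 3 N on a tooth moves it forward, and about 30 degrees on it springs by itself into the next click, ahead of the finger
- stud (a point): top of the domed dark steel stud on the wheel's face, 16 mm across and 8 mm high, 36 mm from the wheel's axis, in line with the tooth it marks; its top is 64 mm above the bench
- pointer (a point): tip of the fixed pointer, a steel post with a diamond-shaped tip beyond the far side of the wheel: 79 mm from the wheel's axis along the stamp's x axis, 53 mm above the bench (the highest point of tip and post)
- plunger_top (a point): centre of the top of the stamp's plunger, a black round cap 42 mm across, 92 mm above the bench when up, at x 0, y +90 mm of the dating stamp; it goes straight down
- plunger (a joint): travel of the plunger (m): 0 up, 0.008 fully down; a spring returns it, about 2 N to start and 7 N to hold it fully down
- tall_jar: bystander: jar with white lid, 68 mm across, 115 mm high, loose; origin under its centre
- short_jar: bystander: jar with white lid, 60 mm across, 75 mm high, loose; origin under its centre
- spare_lid: bystander: white lid lying on the bench, 72 mm across, 16 mm high, loose; origin under its centre

How it is judged (in metres and radians):
On the way, in this order (a step that is already met when the one before it is completed fails the run):
1. the studded tooth rests in its click at the pointer, plunger still up (value of joint wheel between -0.12 and 0.12 rad and value of joint plunger below 0.002 m), for 0.3 s.
2. the plunger is pressed fully down with the wheel at the pointer (value of joint wheel between -0.12 and 0.12 rad and value of joint plunger above 0.006 m), for 0.05 s.
At the end, for the whole second after the job is handed in: the wheel rests with the studded tooth at the pointer (within 0.12 rad), the plunger has been pressed (6 of its 8 mm or more) after that and is up again (within 2 mm), and the jars and the lid stand within 15 mm of where they were (all of step 1 and velocity of joint wheel between -0.1 and 0.1 rad/s and distance of each of tall_jar, short_jar, spare_lid from where it was at the start of the episode below 0.015 m and angle between each of tall_jar, short_jar, spare_lid's own z axis and vertical below 0.1 rad); the robot touches nothing.
It fails at once if the wheel is turned past the pointer (more than half a click) (value of joint wheel above 0.45 rad).
It fails at once if the wheel is forced clockwise, short of its farthest starting click (value of joint wheel below -3.61283 rad).
It fails at once if the plunger is pressed before the studded tooth is at the pointer (value of joint plunger above 0.004 m and value of joint wheel below -0.2 rad).
It fails at once if the dating stamp is gripped or pushed hard (over 25 N from the fingers) (contact force between the fingers and dater above 25 N).
It fails at once if a jar or the lid is moved, lifted or tipped (distance of any of tall_jar, short_jar, spare_lid from where it was at the start of the episode above 0.015 m or angle between any of tall_jar, short_jar, spare_lid's own z axis and vertical above 0.25 rad).
It also fails if it takes over 64 s, if anything falls off the work surface, if the arm or the gripper's body presses on something with over 40 N, if the wrist force passes 120 N, or if a joint passes its speed limit or range.

## Working session

There is one attempt and no reset: what is moved stays moved. The work goes in short steps, each a Python script; the robot and the scene stay as the last script left them, time stands still between calls to the robot, and variables do not carry over. Pictures are saved under pics/ and viewed, and the job is handed in when it is done.

```bash
mkdir -p pics
python3 - <<'E'
from station import r
import cv2,pickle
s=r.sense();print(s['clock'],s['tcp_pos'],s['orientation'],s['opening'])
for n in("side","top"):
    d=r.snapshot(n);pickle.dump(d,open(n+"0.pkl","wb"));cv2.imwrite(f"pics/{n}0.png",d["frame"][:,:,::-1])
    print(n,d['fx'],d['cx'],d['cy'],d['R'],d['t'])
E
```

```text
0.0 [0.22524366 0.55616864 0.40349483] [-1.79885989e+02 -6.96777439e-03  1.57952083e+02] 0.08814624517043392
side 397.7903283512728 324.42197836581295 200.0292709153238 [[ 0.70119192 -0.71282735 -0.01438919]
 [-0.52242304 -0.49995223 -0.69074013]
 [ 0.48518456  0.49185865 -0.7229599 ]] [-0.44915739  0.39384735  0.720409  ]
top 429.6908915929647 316.4385390419068 196.54929085489655 [[-0.00355726 -0.99997556 -0.00601929]
 [-0.9896958   0.00438218 -0.14311887]
 [ 0.14314175  0.00544816 -0.9896872 ]] [-0.00980234  0.60313914  0.88517092]
```

View pics/side0.png

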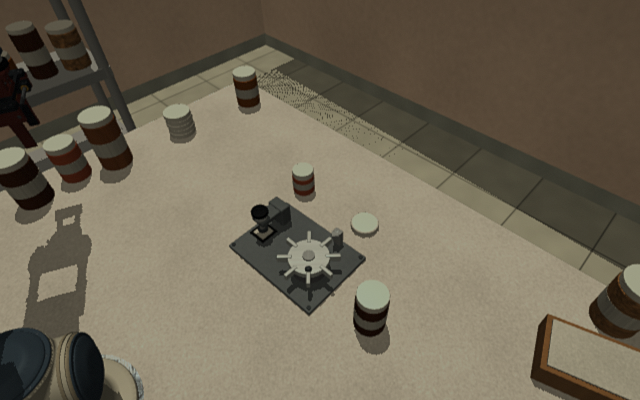

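View pics/top0.png

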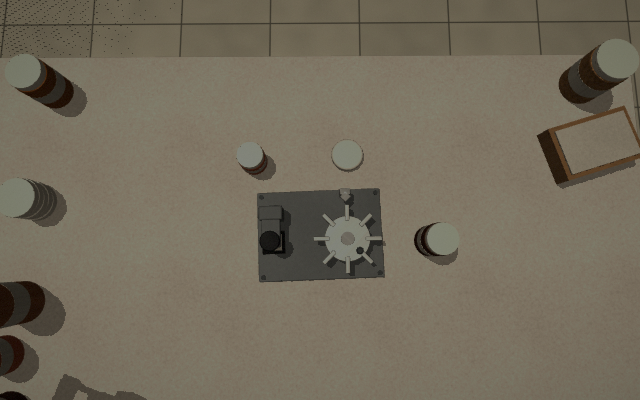

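Run:
```python
import cv2
a=cv2.imread("pics/side0.png")[190:320,220:400];cv2.imwrite("pics/side0c.png",cv2.resize(a,None,fx=4.4,fy=4.4,interpolation=cv2.INTER_CUBIC))
a=cv2.imread("pics/top0.png")[170:290,240:400];cv2.imwrite("pics/top0c.png",cv2.resize(a,None,fx=5,fy=5,interpolation=cv2.INTER_CUBIC))
```

```text
(no output)
```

View pics/side0c.png

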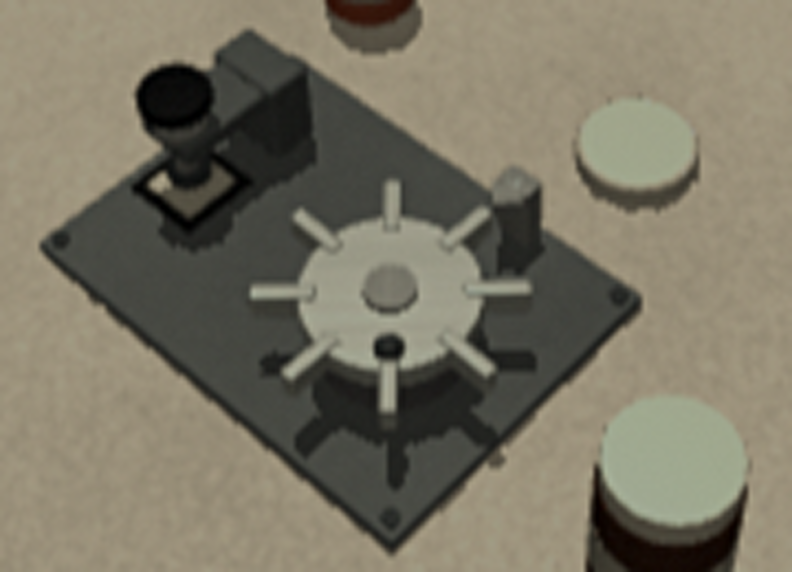

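View pics/top0c.png

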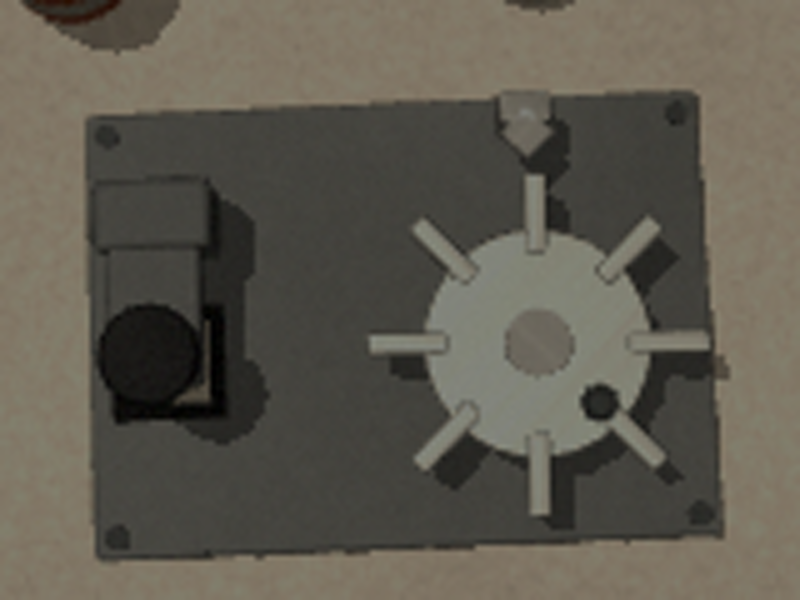

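```bash
cat > m.py <<'E'
import pickle,numpy as np,cv2
from scipy.optimize import least_squares
D={n:pickle.load(open(n+"0.pkl","rb")) for n in("side","top")}
def proj(n,X):
    d=D[n];c=np.atleast_2d(X)@np.array(d["R"]).T+d["t"];return np.c_[d["fx"]*c[:,0]/c[:,2]+d["cx"],d["fy"]*c[:,1]/c[:,2]+d["cy"]]
T=lambda u,v:np.array([240+(u+.5)/5-.5,170+(v+.5)/5-.5])
S=lambda u,v:np.array([220+(u+.5)/4.4-.5,190+(v+.5)/4.4-.5])
def tri(t,s): return least_squares(lambda X:np.r_[proj("top",X)[0]-t,proj("side",X)[0]-s],[.45,0,.05])
if __name__=="__main__":
    P={"hub":(T(539,342),S(390,285)),"cap":(T(148,352),S(175,92)),"stud":(T(598,401),S(389,344)),
     "tooth180":(T(540,514),S(290,373)),"tooth90":(T(370,344),S(251,292)),"BL":(T(98,558),S(41,244)),"BR":(T(722,536),S(391,546)),"TR":(T(696,93),S(640,300))}
    for k,v in P.items():
        q=tri(*v);print(k,q.x.round(4),"px err",abs(q.fun).max().round(2))
    # model fit
    M=[("top",T(88,117),(.112,.125,.01)),("top",T(696,93),(.112,-.15,.01)),("top",T(722,536),(-.085,-.15,.01)),("top",T(98,558),(-.085,.125,.01)),
     ("side",S(41,244),(-.085,.125,.01)),("side",S(391,546),(-.085,-.15,.01)),("side",S(640,298),(.112,-.15,.01)),
     ("top",P["cap"][0],(0,.09,.092)),("side",P["cap"][1],(0,.09,.092))]
    def W(p,m):
        c,s=np.cos(p[2]),np.sin(p[2]);return np.array([p[0]+c*m[0]-s*m[1],p[1]+s*m[0]+c*m[1],m[2]])
    q=least_squares(lambda p:np.concatenate([proj(n,W(p,m))[0]-t for n,t,m in M]),[.45,0,0])
    print(q.x,np.degrees(q.x[2]),q.fun.round(1).reshape(-1,2).tolist())
    for n,m in (("axis",(0,-.07,.056)),("plunger",(0,.09,.092)),("stud-135",(-.02546,-.07-.02546,.064)),("pointer",(.079,-.07,.053))):
        X=W(q.x,m);print(n,X.round(4),proj("top",X),proj("side",X))
    # jar tops
    for n,t,s,h in(("tall",(441,239),(373,297),.115),("short",(251,154),(303,169),.075),("lid",(347,155),(365,221),.016)):
        z=tri(np.array(t),np.array(s));print(n,z.x.round(3),h)
E
python3 m.py
```

```text
hub [ 0.5127 -0.0766  0.0625] px err 0.01
cap [0.5078 0.0836 0.0897] px err 0.11
stud [ 0.4883 -0.1009  0.0609] px err 0.05
tooth180 [ 0.4428 -0.0768  0.0593] px err 0.55
tooth90 [ 0.5027  0.0031 -0.0052] px err 7.22
BL [0.4222 0.1134 0.009 ] px err 0.08
BR [ 0.4308 -0.1587  0.0099] px err 0.11
TR [ 0.6256 -0.1516  0.0089] px err 0.45
[ 0.5101858  -0.006859    0.03383548] 1.938630203540253 [[-0.4, -0.6], [0.4, -0.4], [0.5, 0.1], [-0.8, 0.5], [-1.0, -0.4], [0.0, 0.4], [1.4, 0.0], [0.0, 0.4], [-0.1, -0.4]]
axis [ 0.5126 -0.0768  0.056 ] [[347.30969527 238.20731439]] [[308.43309033 256.20514472]]
plunger [0.5071 0.0831 0.092 ] [[269.24220945 240.36286831]] [[259.26404685 210.09904976]]
stud-135 [ 0.488  -0.1031  0.064 ] [[360.41441211 249.8731273 ]] [[308.51025031 267.67308783]]
pointer [ 0.5915 -0.0741  0.053 ] [[345.45333861 201.14867593]] [[331.96932951 236.40829499]]
tall [ 0.509 -0.261  0.104] 0.115
short [0.689 0.126 0.078] 0.075
lid [ 0.701 -0.082  0.022] 0.016
```

```bash
cat > h.py <<'E'
from station import r
import numpy as np,cv2
A=np.array([.5126,-.0768]);YAW=1.94
def pose(th,tip,rad=.066):   # th: angle in dater frame
    a=np.radians(th+YAW);p=A+rad*np.array([np.cos(a),np.sin(a)])
    return [p[0],p[1],tip+.182],[180,0,90+th+YAW-180]
def st(m=""):
    s=r.sense();print(m,round(s['clock'],2),s['tcp_pos'].round(4),s['orientation'].round(1),s['contact_force'].round(2));return s
def snap(n,tag,box,f):
    d=r.snapshot(n);x0,y0,x1,y1=box
    cv2.imwrite(f"pics/{n}{tag}.png",cv2.resize(d["frame"][y0:y1,x0:x1,::-1],None,fx=f,fy=f,interpolation=cv2.INTER_CUBIC))
E
python3 - <<'E'
from h import *
r.grab(5);st("closed")
p,o=pose(157.5,.12);print(r.inverse_kinematics(p,o))
r.reach(p,o);st("hover")
p,o=pose(157.5,.075);r.servo_line(p,o,speed=.08);st("above")
snap("side","1",(220,150,420,320),4);snap("top","1",(240,140,400,290),4)
E
```

```text
closed 1.44 [0.2252 0.5561 0.4046] [-180.    0.  158.] [ 0.25 -0.19  0.63]
[-1.10783349e+01 -1.75734771e+01  1.02087965e+02 -2.54444375e-14
  9.54855122e+01  9.48166505e+00]
hover 3.78 [ 0.451  -0.0531  0.3022] [180.   -0.   69.5] [-0.28  0.42  0.58]
above 4.49 [ 0.4508 -0.0537  0.257 ] [-180.     0.    69.4] [ 0.91  0.25 -0.69]
```

View pics/side1.png

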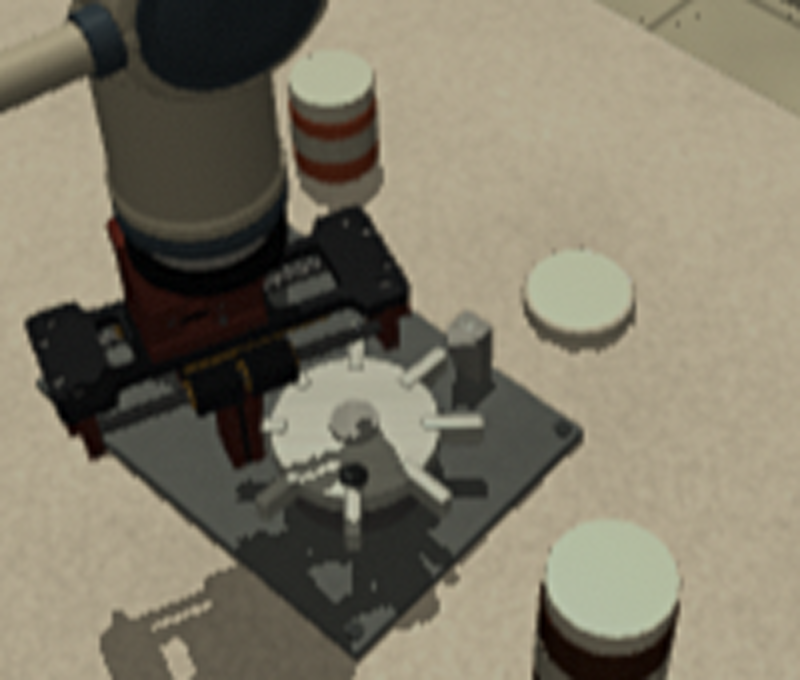

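View pics/top1.png

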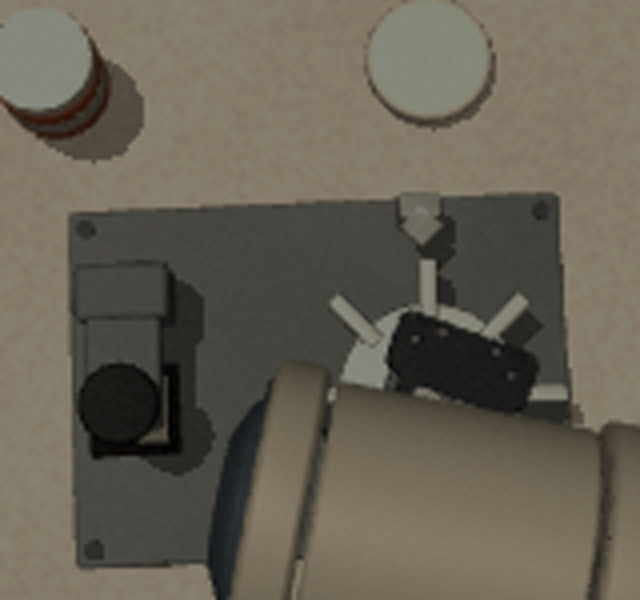

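The fingers (side crop 240,440) hang over the gap between the 180° tooth (280,490) and the 135° tooth (275,425). The stud (352,475) is unmoved. Next I'll descend and make the first click.

```bash
cat >> h.py <<'E'
def down():
    for z in (.06,.048):
        p,o=pose(157.5,z);r.servo_line(p,o,speed=.05)
        s=st("down")
        if abs(s['contact_force']).max()>4: print("CONTACT");return False
    return True
def push(end=201):
    f0=r.sense()['contact_force']
    for th in list(range(164,end,6))+[end]:
        p,o=pose(th,.048);r.servo_line(p,o,speed=.035)
        s=r.sense();f=s['contact_force']-f0;print(th,f.round(2))
        if np.linalg.norm(f)>12: print("HARD");return False
    return True
def up(th):
    p,o=pose(th,.078);r.servo_line(p,o,speed=.08);st("up")
E
python3 - <<'E'
from h import *
if down() and push():
    r.wait(.3);st()
snap("side","2",(220,150,420,320),4)
E
```

```text
down 5.04 [ 0.4507 -0.0536  0.2415] [-179.9    0.    69.4] [ 0.92 -0.78 -0.14]
down 5.43 [ 0.4507 -0.0536  0.2294] [-179.9    0.    69.4] [-0.18  0.21  0.32]
164 [ 1.76  0.5  -0.48]
170 [ 0.43  1.07 -0.23]
176 [ 0.12 -1.3  -0.47]
182 [-0.44 -0.33 -1.38]
188 [ 0.77 -0.38  0.1 ]
194 [1.18 0.16 0.61]
200 [-0.3  -0.26 -0.05]
201 [ 0.17 -0.55 -0.07]
 8.45 [ 0.4518 -0.1025  0.23  ] [180.    0.  112.9] [-0.56 -0.33  0.06]
```

View pics/side2.png

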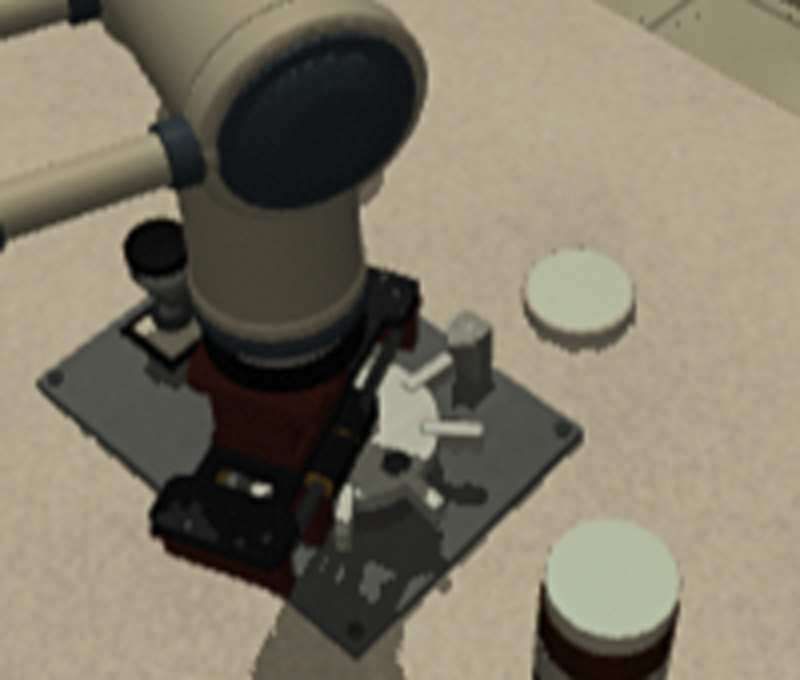

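The stud has moved to (398,462), which is the −90° tooth, so one click. I'll lift and check that it's seated.

Run:
```python
from h import *
snap("side","3a",(280,210,360,290),8)
up(201)
p,o=pose(157.5,.078);r.servo_line(p,o,speed=.08);st()
snap("side","3",(280,210,360,290),8)
a=cv2.imread("pics/side0.png")[210:290,280:360];b=cv2.resize(a,None,fx=8,fy=8,interpolation=cv2.INTER_CUBIC)
cv2.imwrite("pics/cmp3.png",cv2.resize(np.hstack([b,cv2.imread("pics/side3a.png"),cv2.imread("pics/side3.png")]),(795,265),interpolation=cv2.INTER_AREA))
```

```text
up 9.07 [ 0.4519 -0.1026  0.2607] [179.9   0.  112.9] [ 0.21 -0.09  0.  ]
 9.98 [ 0.4507 -0.0537  0.2597] [-180.     0.    69.5] [ 0.46  0.02 -0.12]
```

View pics/cmp3.png

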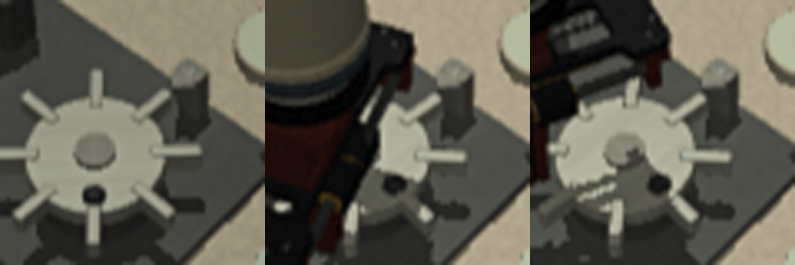

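View pics/side3.png

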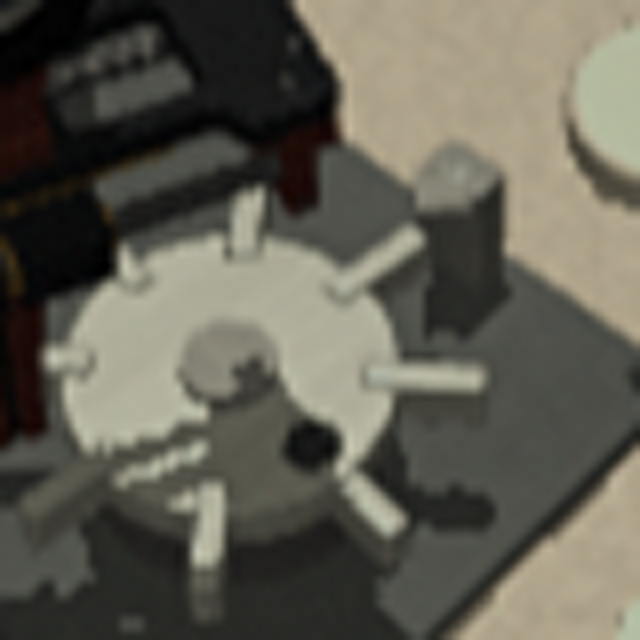

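```bash
cat > ang.py <<'E'
from m import proj
import numpy as np
from h import A,YAW
def model(th,rad,z):
    a=np.radians(th+YAW);return np.array([A[0]+rad*np.cos(a),A[1]+rad*np.sin(a),z])
def C(u,v,x0=280,y0=210,f=8):return np.array([x0+(u+.5)/f-.5,y0+(v+.5)/f-.5])
def best(n,p,rad,z):
    t=np.arange(-180,180,.5);e=[np.linalg.norm(proj(n,model(x,rad,z))[0]-p) for x in t];i=int(np.argmin(e));return t[i],round(e[i],2)
E
python3 - <<'E'
from ang import *
print("now stud",best("side",C(312,437),.036,.064))
for p in((487,378),(398,533),(205,568),(250,186),(424,237)):print("tip",best("side",C(*p),.072,.058))
s=4.4
print("orig stud",best("side",C(389,343,220,190,4.4),.036,.064))
for p in((531,290),(492,374),(388,412),(393,180),(488,210),(252,291)):print("tip",best("side",C(*p,220,190,4.4),.072,.058))
E
```

```text
now stud (np.float64(-97.0), np.float64(0.12))
tip (np.float64(-50.5), np.float64(0.18))
tip (np.float64(-97.0), np.float64(0.34))
tip (np.float64(-141.5), np.float64(3.0))
tip (np.float64(39.5), np.float64(2.13))
tip (np.float64(-7.0), np.float64(0.26))
orig stud (np.float64(-136.5), np.float64(0.12))
tip (np.float64(-47.5), np.float64(0.34))
tip (np.float64(-92.0), np.float64(0.24))
tip (np.float64(-137.0), np.float64(0.38))
tip (np.float64(43.0), np.float64(0.18))
tip (np.float64(-1.5), np.float64(0.11))
tip (np.float64(132.0), np.float64(0.62))
```

```bash
sed -i 's/157.5,z/153,z/; s/range(164,end,6)/range(160,end,6)/; s/end=201/end=210/' h.py
python3 - <<'E'
from h import *
p,o=pose(153,.078);r.servo_line(p,o,speed=.08)
if down() and push():
    r.wait(.2)
    p,o=pose(203,.048);r.servo_line(p,o,speed=.05)
    up(203)
    p,o=pose(153,.078);r.servo_line(p,o,speed=.1);st()
snap("side","4",(280,210,360,290),8)
E
```

```text
down 10.79 [ 0.4527 -0.0488  0.2416] [-180.    0.   65.] [ 0.12 -0.32  0.31]
down 11.18 [ 0.4527 -0.0488  0.2295] [-179.9    0.    64.9] [-0.41 -0.04 -0.38]
160 [0.88 0.14 0.45]
166 [0.48 0.78 0.51]
172 [ 1.4  -0.39  0.25]
178 [ 0.78 -0.11 -0.13]
184 [ 0.43  0.23 -0.49]
190 [ 0.63 -0.14  0.72]
196 [ 0.25 -0.12  0.3 ]
202 [ 0.82 -0.34  0.73]
208 [-0.21  0.29  0.2 ]
210 [-0.42  1.96  1.22]
up 15.65 [ 0.4529 -0.1047  0.2607] [1.799e+02 1.000e-01 1.149e+02] [ 0.06  0.07 -1.07]
 16.68 [ 0.4527 -0.0489  0.2596] [-180.    0.   65.] [ 0.72 -0.16  0.  ]
```

View pics/side4.png

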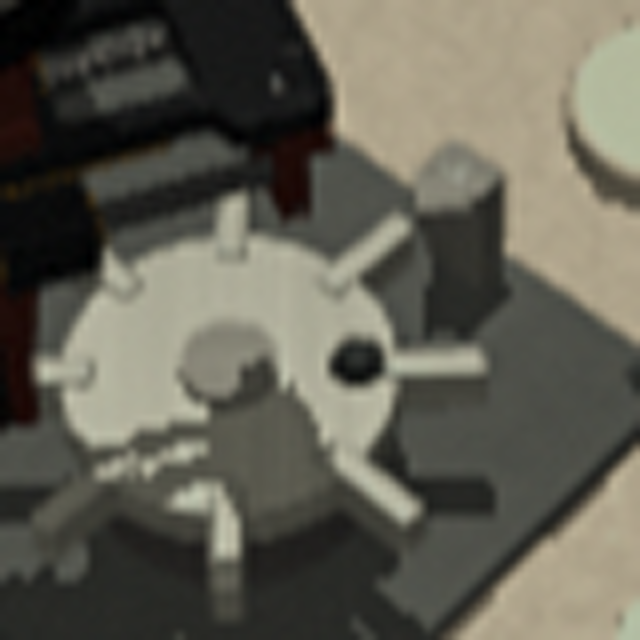

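Run:
```python
from ang import *
print("now stud",best("side",C(356,357),.036,.064))
for p in((487,360),(416,518),(408,219)):print("tip",best("side",C(*p),.072,.058))
```

```text
now stud (np.float64(-48.5), np.float64(0.4))
tip (np.float64(-45.5), np.float64(0.14))
tip (np.float64(-91.5), np.float64(0.37))
tip (np.float64(-1.0), np.float64(0.25))
```

The stud is now at (356,357), in line with the −45° tooth, and the wheel is seated to about 1°. One more click remains.

Run:
```python
from h import *
if down() and push():
    r.wait(.2)
    p,o=pose(203,.048);r.servo_line(p,o,speed=.05)
    up(203)
    p,o=pose(153,.078);r.servo_line(p,o,speed=.1);st()
snap("side","5",(280,210,360,290),8)
```

```text
down 17.23 [ 0.4527 -0.0489  0.2415] [-179.9    0.    64.9] [-0.27  0.43 -0.25]
down 17.62 [ 0.4527 -0.0488  0.2295] [-179.9    0.    64.9] [0.31 0.54 1.11]
160 [ 0.15  0.3  -1.54]
166 [ 0.44 -0.04  0.07]
172 [-0.81  0.26 -0.29]
178 [ 0.15 -0.86 -1.32]
184 [-0.51 -0.36 -0.76]
190 [ 0.48 -0.85 -1.37]
196 [-1.79 -0.16 -0.3 ]
202 [-0.94  0.01 -1.83]
208 [-1.39  0.02 -0.75]
210 [-0.41  0.89 -1.8 ]
up 22.09 [ 0.4529 -0.1047  0.2607] [179.9   0.  114.9] [0.13 0.65 0.3 ]
 23.12 [ 0.4527 -0.0489  0.2597] [-180.    0.   65.] [ 0.32 -0.47 -0.03]
```

View pics/side5.png

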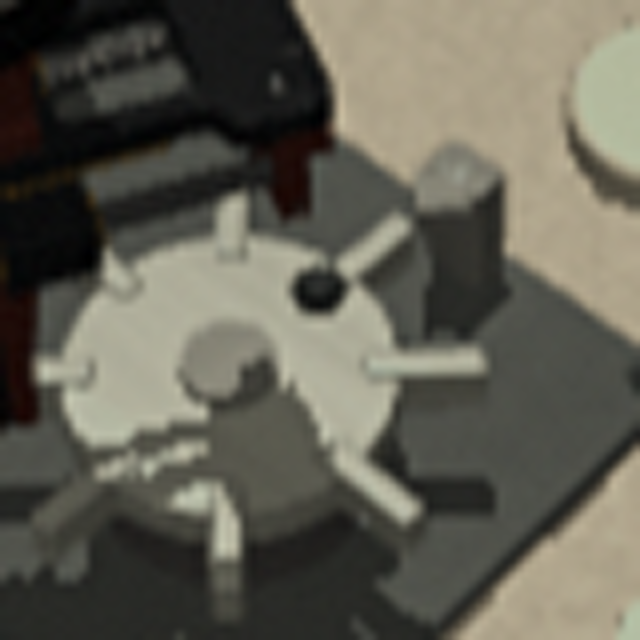

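The stud (320,288) now lines up with the tooth at the pointer, and the tooth positions match the earlier seated picture. Now the plunger.

Run:
```python
from h import *
p,o=pose(153,.125);r.servo_line(p,o,speed=.12)
P=[.5073,.0833]
r.servo_line([*P,.125+.182],[180,0,90],speed=.12);st()
r.servo_line([*P,.097+.182],speed=.06);s=st("near")
snap("side","6",(200,130,360,260),5)
f0=np.mean([ (r.wait(.02),r.sense()['contact_force'])[1] for _ in range(5)],0)
for z in np.arange(.094,.0815,-.001):
    r.servo_line([*P,z+.182],speed=.02);r.wait(.05)
    s=r.sense();f=s['contact_force']-f0;print(round(z,4),round(s['tcp_pos'][2]-.182,4),f.round(2))
    if f[2]>13: break
r.wait(.15);snap("side","7",(200,130,360,260),5)
r.servo_line([*P,.10+.182],speed=.03);r.servo_line([*P,.16+.182],speed=.1);st("up")
```

```text
25.05 [0.5072 0.0828 0.307 ] [-180.     0.    89.9] [0.84 0.21 0.25]
near 25.67 [0.5073 0.0833 0.2788] [-180.    0.   90.] [-1.02 -0.29 -0.53]
0.094 0.0939 [-0.15 -1.09  0.4 ]
0.093 0.093 [-0.32 -0.26 -0.8 ]
0.092 0.0923 [ 0.75 -0.63  1.23]
0.091 0.0912 [ 0.64 -0.58  2.31]
0.09 0.0902 [ 0.57 -0.69  2.83]
0.089 0.0892 [ 1.19 -0.89  2.42]
0.088 0.0881 [ 0.62 -1.04  3.23]
0.087 0.0872 [ 0.89 -0.35  4.69]
0.086 0.0862 [ 1.13 -0.2   4.63]
0.085 0.0853 [1.8  0.71 5.75]
0.084 0.0844 [ 0.55 -0.7   5.77]
0.083 0.0842 [-1.12 -0.39  8.76]
0.082 0.0842 [-2.71 -0.84 14.19]
up 31.45 [0.5072 0.0833 0.3414] [-180.    0.   90.] [ 0.71 -0.07 -0.47]
```

View pics/side6.png

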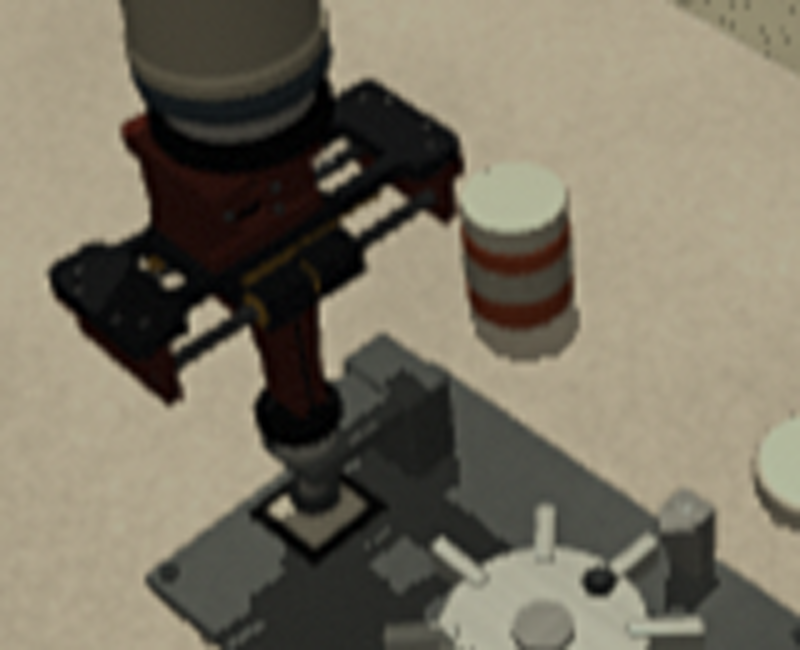

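View pics/side7.png

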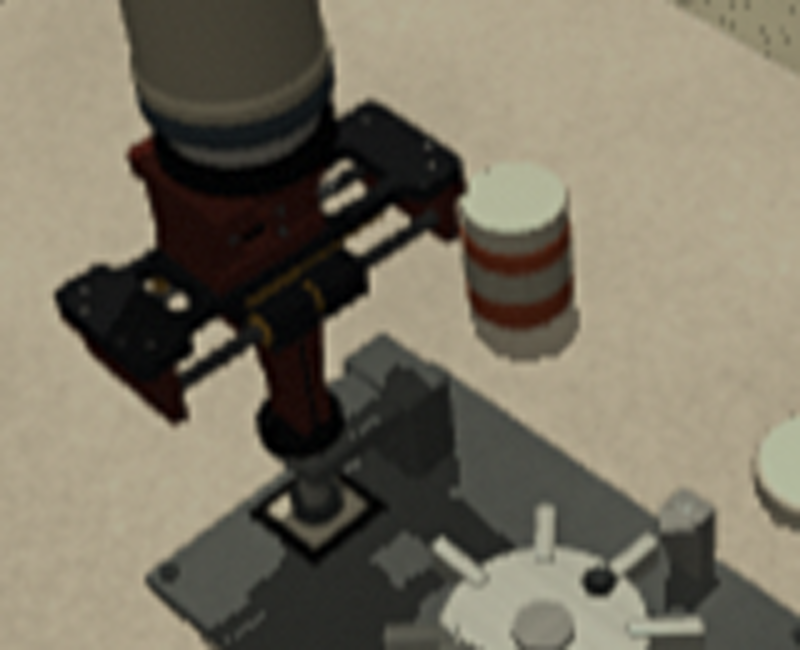

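The plunger went down 8 mm (92 to 84 mm) and met its stop, with the stud still at the pointer (600,578). I'll move clear and do a last check.

Run:
```python
from h import *
r.servo_line([.42,.25,.36],speed=.15);st()
snap("side","8",(220,150,420,320),4);snap("top","8",(230,130,470,290),3.3)
```

```text
32.86 [0.4203 0.2495 0.3598] [-180.    0.   90.] [ 0.08 -0.99  0.69]
```

View pics/side8.png

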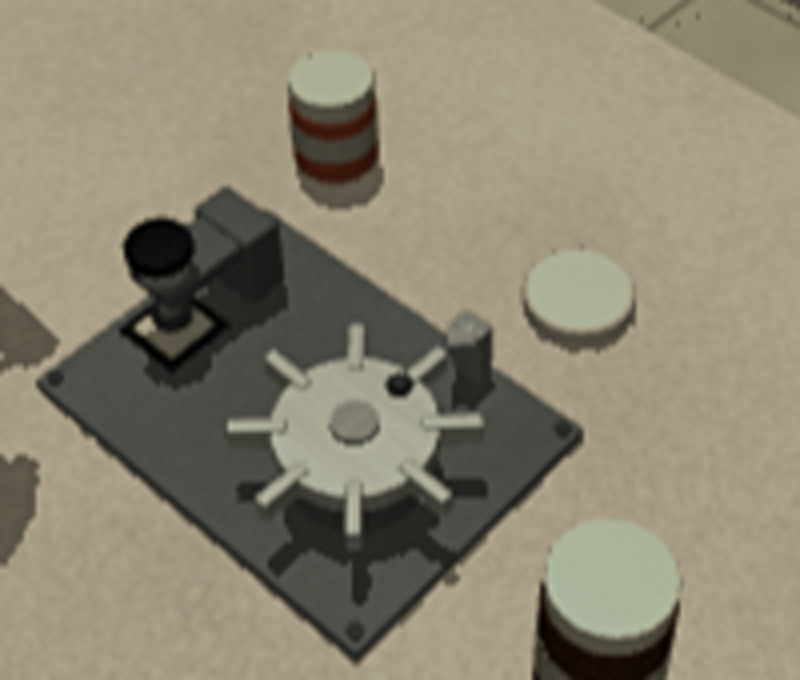

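View pics/top8.png

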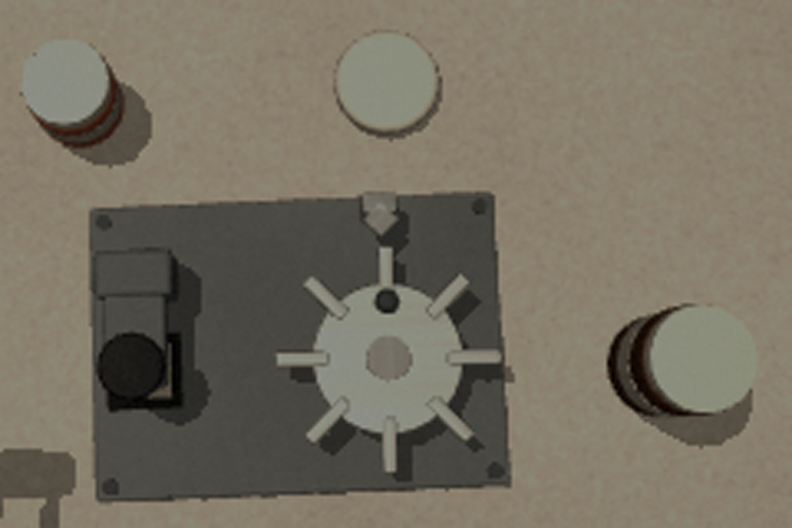

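The stud (top crop 387,300) is on the tooth at the pointer, the plunger is back up, and the jars and lid haven't moved. Handing in.

Run:
```python
from station import r
r.hand_in()
```

```text
the job is handed in; nothing more can be done
```

The date is set and stamped, and the job was handed in at about 33 s of the 64 s allowed. I have no verdict back.

- **Wheel:** it started 3 clicks short. I flicked it 3 clicks anticlockwise with the closed fingertip, at no more than about 3 N.
- **Plunger:** I pressed it down 8 mm to its stop, with about 14 N at the fingertip, then let it come up.
- **Last pictures:** the stud is on the tooth at the pointer, the plunger is up and the arm is clear. By eye, the jars and lid are where they were.

**One disagreement:** after the first click the wheel stopped about 5° short of its rest position instead of springing fully in. I made the second and third pushes longer. The wheel then sat within about 1° of its click after the second (measured), and the tooth positions looked the same after the third.

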